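# Reset the table: condiments and fork to their own holders

## Robot

A 7-joint arm with a two-finger parallel gripper is mounted at the origin on the work surface; the furniture and walls round the work are solid. World frame = base frame: x ahead of the robot, y to its left, z up, the work surface at z = 0. Lengths are in mm, angles in rad, forces in N, time in s.
With the tool pointing down it reaches from about 400 to 900 mm from the base axis. Payload 5.6 kg.
Tool frame: the origin (TCP) lies midway between the tips of the shut fingers; the grasp point (between the pads) lies 19 mm behind it; z points along the fingers, y is the line along which they close (so a half turn about z gives the same grasp; the last joint's range is limited). The gripper opens to 92 mm and grips with 3 to 60 N. Pads are 20 mm wide; open, the fingers measure 128 mm over their backs; the gripper's body (75 mm by 189 mm) begins 69 mm behind the grasp point.
Start: joints at [-1.256, 0.468, -0.012, 1.603, 0.006, 1.071, -0.056], TCP at [227.68, 608.827, 214.592] pointing down, gripper open.
Joint ranges: [-2.53, 2.53], [-0.31, 2.02], [-1.57, 1.55], [0.28, 2.44], [-1.29, 4.43], [0.15, 1.84], [-2.92, 2.92]. Speed limits (rad/s): [2.57, 2.57, 3.14, 3.14, 3.14, 3.14, 3.14].

## Interface

Orientations are given as a rotation vector (axis times angle).
In Python, from cell import robot, grip, kin, viewer gives the robot as it stands. Calls block until the motion is done:
- robot.movep(position, orientation): joint-space move of the TCP to a pose.
- robot.servo_line(position, feed=150, rotation=None): straight line of the TCP; rotation=None keeps the orientation; feed is the mean speed in mm/s.
- robot.goto_joints(angles): joint-space move.
- grip(opening, newtons=None): opening from 0.0 (shut) to 1.0 (fully open); newtons is the grip in N (None keeps the last); returns when the fingers have stopped.
- robot.hold(seconds).
- kin.ik(position, orientation): joint angles nearest the present ones, or None.
- robot.observe(): the state.
- viewer.read_camera(name): name is "side" or "top" or "wrist"; returns the picture (480x640x3 uint8, red, green, blue); there is no depth.
- viewer.camera_info(name): a dict with "camera_matrix" (3x3 intrinsics, pixels), "R" (3x3) and "t" (3): a world point X has camera coordinates R X + t. Camera axes: x right, y down, z forward; pixel columns grow to the right and rows downward; lengths in mm; the calibration is good to about 2 mm. A picture is of the moment at which its call begins: read the wrist's pose just before it. camera_info takes no time and is no camera call; for the wrist camera it gives the pose at the moment of the call.
A pose or a line that the arm cannot do raises robot.IKError and nothing moves.
- robot.job_done(): hands the job in; it is judged then, once.
Trained networks look in the newest picture that a camera, given by its name, has taken for a name from the list of things; names that differ only in an ending like _2 or _b are one class to them, and where a whole thing is asked for, a point or a joint stands for the part that bears it (a point fixed in the world has none). Each returns a list of dicts, best first, with "confidence" (0 to 1); they miss things now and then, are a little off and sometimes report something else, mostly with a low value. They report only what shows in the picture. A call takes as long as a camera call. They do not tell look-alikes from the thing itself.
- viewer.silhouettes(name, camera): "mask" (480x640 bool, what is visible of it).
- viewer.pinpoint(name, camera): "at" ([x, y, z] in mm, in the coordinates of the camera as it stood for that picture, good to about 4 mm: a listed point, or the origin of a listed thing).
The state is a dict: "t": time; "joints": joint angles; "joint_velocities": joint speeds; "joint_torque": joint torques, N m; "tcp_pos": TCP position; "tcp_rot": TCP orientation; "contact_force": force on the tool from outside, world axes, zero at the start; "wrist_torque": the same for the moment, N m; "grip_width": opening from 0.0 (shut) to 1.0 (fully open); "grip_force": force on a finger pad.
Only numpy, scipy, OpenCV 4.12 (cv2) and the standard library are available. Lean on these libraries where they do the work, as an engineer would, in place of code of your own. Each camera call takes 0.05 s, during which the arm holds its last target. There are 200 camera calls.

## Task

Get this dining table ready for guests: stand the spice jar in the smaller round dish and the steel shaker in the larger one, seat the sachet holder fully in the rectangular tray, and lay the fork right way up along the middle of the long cork mat, wholly on it. Set each thing down flat on its holder's floor instead of dropping it, and leave the two tumblers standing where they are.

Things in the scene. Friction and masses are not known exactly. Their poses are not given: they have to be found in the camera images.
- jar_center (a point): Spice jar, standing: round, 58 mm across and 94 mm tall, orange-red contents, with a pale screw cap (52 mm across, from 78 mm up). This point is on its axis, 47 mm above its foot. z is up along its axis.
- shaker_center (a point): Plain steel flour/sugar shaker with a domed, pierced top, standing: round, 68 mm across at the widest (77 to 92 mm up), narrowing to 64 mm near the foot, and 104 mm tall; fits between fingers opened to 80 mm. This point is on its axis, 52 mm above its foot. z is up.
- sachets_center (a point): White ceramic sachet holder, a rectangular open box 80 mm (its x) by 50 mm (its y) and 66 mm tall, packed with paper sachets that stand about 6 mm above its rim. This point is at its centre, 33 mm above its underside. z is up. Grip it across the 50 mm. Either way round is the same.
- fork_center (a point): Steel table fork lying on the table, 193 mm long (along its x), 26 mm wide at the widest (along its y), 15 mm tall over its curve. This point is at the middle of its length, 7.5 mm above the surface that it lies on; a grip across it there holds it. About 40 g.
- small_dish: The smaller of the two round shallow wooden dishes, fixed to the table: 84 mm across the rim, 10 mm tall; its flat floor, 68 mm across, is 4 mm above the table; the wall, 4 mm thick, slopes out to an inner width of 76 mm at the rim. It is meant for the spice jar. Origin: centre of its underside.
- large_dish: The larger of the two round shallow wooden dishes, fixed to the table: 108 mm across the rim, 10 mm tall; its flat floor, 92 mm across, is 4 mm above the table; the wall, 4 mm thick, slopes out to an inner width of 100 mm at the rim. It is meant for the shaker. Origin: centre of its underside.
- tray: Rectangular shallow wooden tray, fixed to the table: 100 mm (its x) by 70 mm (its y) outside, 92 by 62 mm inside, 10 mm tall; floor 4 mm above the table. It is meant for the sachet holder. Origin: centre of its underside.
- mat: Long flat cork mat, fixed to the table: 218 mm (its x) by 48 mm (its y), 4 mm thick. It is meant for the fork. Origin: centre of its underside.
- tumbler_left: Bystander: clear glass tumbler, 81 mm across, 92 mm tall, standing loose at the far left of the table. Origin: centre of its underside.
- tumbler_right: Bystander: clear glass tumbler, 81 mm across, 92 mm tall, standing loose at the far right of the table. Origin: centre of its underside.
Mind the look-alikes: they are no part of the job. Leave any pink look-alike of the part that bears shaker_center alone.

How it is judged:
By the outcome, as a careful person would: the job done as asked, in the order asked, and still so for the second after the job is handed in, with the robot touching nothing.
It also fails if it takes over 115 s, if anything falls off the work surface, if the arm or the gripper's body presses on something with over 40 N, if the wrist force passes 120 N, or if a joint passes its speed limit or range.

## Working session

There is one attempt and no reset: what is moved stays moved. The work goes in short steps, each a Python script; the robot and the scene stay as the last script left them, time stands still between calls to the robot, and variables do not carry over. Pictures are saved under pics/ and viewed, at most 14 in all, crops included, and the job is handed in when it is done.

```bash
ls; mkdir -p pics; cat > h.py <<'E'
import numpy as np, cv2
from cell import robot, grip, kin, viewer
from scipy.spatial.transform import Rotation as Rn
NAMES="jar_center shaker_center sachets_center fork_center small_dish large_dish tray mat tumbler_left tumbler_right".split()
def w(cam,p,i=None):
    i=i or viewer.camera_info(cam); return np.array(i["R"]).T@(np.array(p)-np.array(i["t"]))
def px(cam,X):
    i=viewer.camera_info(cam); c=np.array(i["camera_matrix"])@(np.array(i["R"])@np.array(X)+np.array(i["t"])); return c[:2]/c[2]
def plane(cam,uv,z,i=None):
    "pixels (N,2) -> world xy on plane z"
    i=i or viewer.camera_info(cam); R=np.array(i["R"]);C=-R.T@np.array(i["t"])
    uv=np.atleast_2d(uv); d=np.c_[uv,np.ones(len(uv))]@np.linalg.inv(i["camera_matrix"]).T@R
    return (C+d*((z-C[2])/d[:,2])[:,None])[:,:2]
def snap(cam,fn=None):
    im=np.array(viewer.read_camera(cam))
    if fn: cv2.imwrite("pics/"+fn,im[:,:,::-1])
    return im
def down(a):
    "tool down, finger closing line (y) at world angle a"
    y=np.array([np.cos(a),np.sin(a),0]);z=np.array([0,0,-1.]);x=np.cross(y,z)
    return Rn.from_matrix(np.c_[x,y,z]).as_rotvec()
E
python3 - <<'E'
from h import *
a=snap("top","top.png");b=snap("side","side.png")
np.set_printoptions(precision=1,suppress=True)
for c in("top","side"):
  print(c, w(c,[0,0,0]))
  for n in NAMES:
    for r in viewer.pinpoint(n,c)[:4]:
        X=w(c,r["at"]);print(n,round(r["confidence"],2),X,px(c,X))
print(robot.observe()["tcp_rot"],robot.observe()["t"])
E
```

```text
pics
top [ 315.8  -14.6 1143.3]
jar_center 0.89 [629.8 145.9  48.1] [270.1 171.3]
jar_center 0.4 [ 501.2 -289.    -1.5] [436.9 221.8]
shaker_center 0.96 [ 608.8 -149.1   55. ] [385. 177.]
shaker_center 0.6 [ 161.6 -298.5   52.6] [451.8 357.3]
shaker_center 0.39 [ 719.7 -241.4   -0.5] [415.9 141.9]
shaker_center 0.29 [528.7 286.   13. ] [218.9 212.9]
sachets_center 0.68 [591.5  -5.7  37.9] [328.8 186. ]
sachets_center 0.31 [465.9   0.3   1.5] [327.1 235.9]
fork_center 0.86 [529.3 286.8  13.9] [218.5 212.5]
small_dish 0.79 [466.1 150.4   1.1] [270.4 236.4]
large_dish 0.85 [467.5  -2.7   1.2] [328.2 235.3]
tray 0.76 [ 449.8 -153.    -1.2] [385.5 241.6]
mat 0.69 [ 503.1 -287.8    0.4] [436.6 221. ]
tumbler_left 0.69 [716.9 232.8  -0.6] [241.2 145.7]
tumbler_right 0.92 [ 720.2 -243.3   -0.1] [416.7 141.7]
tumbler_right 0.46 [ 502.6 -287.6   -0.8] [436.4 221.2]
side [  419.  -1170.2   878.1]
jar_center 0.67 [621.3 146.4  52.9] [388.6 217.6]
jar_center 0.66 [ 491.3 -291.4    2.2] [351.9 345.7]
shaker_center 0.78 [ 608.9 -147.1   53.9] [398.6 283.9]
sachets_center 0.61 [591.3  -4.4  35.9] [383.7 254.7]
fork_center 0.6 [517.9 286.7   9.6] [348. 206.]
small_dish 0.65 [456.  148.5   2.3] [328.9 233.9]
large_dish 0.61 [459.3  -3.7   1.1] [332.2 266.8]
tray 0.82 [ 446.5 -150.7    1.2] [329.1 304.1]
mat 0.79 [ 492.7 -292.4    1.2] [352.6 346.3]
mat 0.73 [ 609.5 -144.8   51.2] [398.6 284.2]
tumbler_left 0.91 [713.  235.1   3. ] [415.2 215.3]
tumbler_left 0.59 [520.2 289.1   9.7] [348.7 205.5]
tumbler_right 0.97 [ 717.8 -241.1   -3.7] [450.8 328.8]
tumbler_right 0.58 [712.9 237.    0.6] [415.  215.6]
[0.6 3.1 0. ] 1.1
```

View pics/top.png

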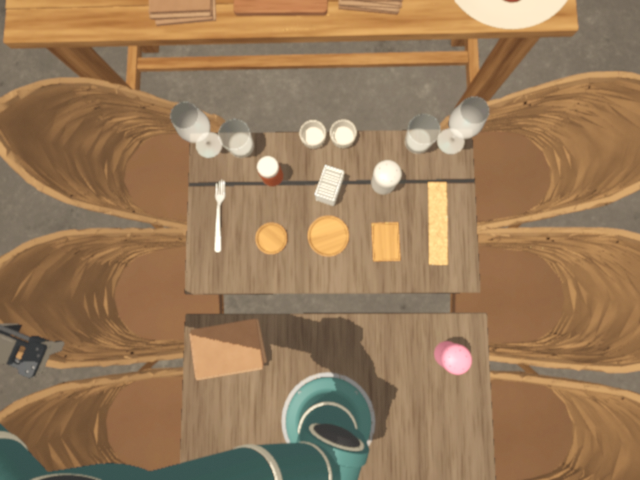

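View pics/side.png

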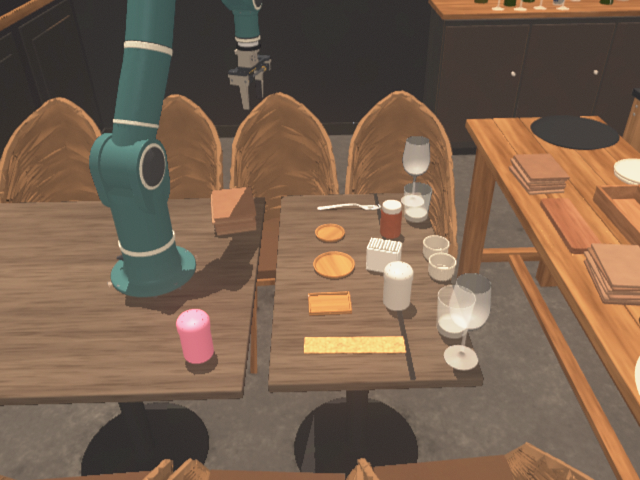

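The steel shaker is at top (386,177). The only thing it could be taken for is the pink shaker at (455,358). The white cups at (313,134) and (343,134) and the wine glasses at (190,122) and (468,118) aren't jobs. The jar is at (269,170), the sachets at (330,186) and the fork at (219,216). The small dish is at (271,238), the large dish at (328,236), the tray at (386,242) and the mat at (437,223). Next I'll take closer wrist views.

```bash
cat > look.py <<'E'
from h import *
np.set_printoptions(precision=1,suppress=True)
def look(p,a,fn,names):
    robot.movep(p,down(a)); robot.hold(.2)
    i=viewer.camera_info("wrist"); snap("wrist",fn); out={}
    for n in names:
        for r in viewer.pinpoint(n,"wrist")[:2]:
            if r["confidence"]>.4: print(fn,n,round(r["confidence"],2),w("wrist",r["at"],i), px("wrist",w("wrist",r["at"],i)))
    np.savez("pics/"+fn+".npz",K=i["camera_matrix"],R=i["R"],t=i["t"])
    print(w("wrist",[0,0,0],i), np.array(i["R"])[2], robot.observe()["t"])
E
python3 - <<'E'
from look import *
look([480,190,400],np.pi/2,"w1.png",["jar_center","fork_center","small_dish","sachets_center","large_dish"])
look([480,-110,400],np.pi/2,"w2.png",["shaker_center","sachets_center","large_dish","tray","mat"])
E
```

```text
w1.png jar_center 0.78 [627.5 144.3  44.1] [293.2 296.3]
w1.png fork_center 0.93 [520.4 286.3   3.3] [390.2 218.1]
w1.png small_dish 0.6 [458.8 141.4  -1.2] [291.8 175.7]
w1.png sachets_center 0.91 [592.9 -12.   34.7] [185.4 271.1]
w1.png large_dish 0.95 [465.6  -6.4  -2. ] [190.7 180.2]
[413.8 189.2 568.9] [ 0.2 -0.  -1. ] 3.4917
w2.png shaker_center 0.85 [ 608.3 -149.    53.7] [296.9 285.8]
w2.png sachets_center 0.83 [593.  -12.9  30.9] [391.4 270.6]
w2.png large_dish 0.63 [461.3  -5.4  -1.4] [396.9 177.4]
w2.png tray 0.57 [ 450.  -157.3    4.5] [292.2 169.6]
[ 414.3 -110.3  569.1] [ 0.2  0.  -1. ] 5.1417
```

View pics/w1.png

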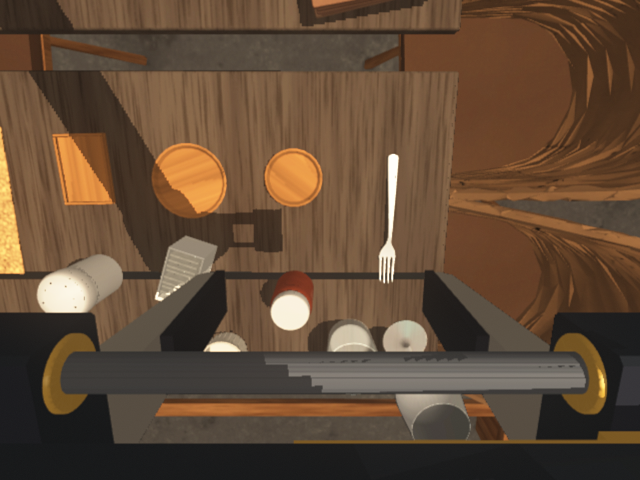

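View pics/w2.png

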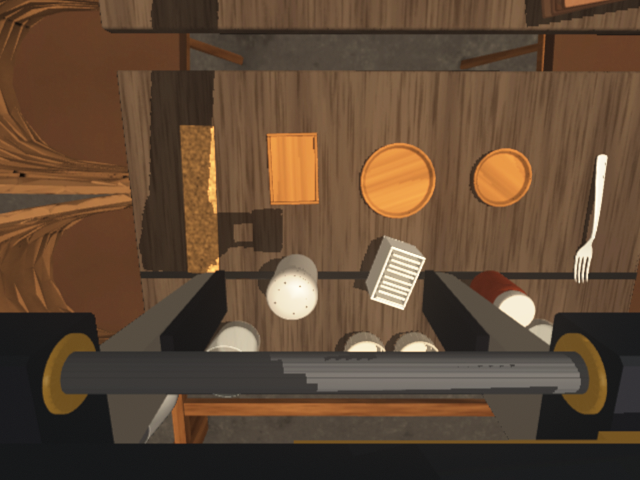

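w1 shows the jar at (293,300), the small dish at (293,178), the large dish at (190,180) and the fork at (390,218), tines toward +x. w2 shows the steel shaker with its pierced dome at (293,288), the sachets at (396,272) turned a little, the tray at (293,169) and the mat at (199,198). Next I'll fit models to the silhouettes, and take one close crop of the shaker and the fork.

```bash
cat > fit.py <<'E'
from h import *
from scipy.optimize import minimize
def cyl(*rz):
    t=np.linspace(0,2*np.pi,60,endpoint=False)
    return np.vstack([np.c_[r*np.cos(t),r*np.sin(t),0*t+z] for r,z in rz])
def box(x,y,h): return np.array([[a*x/2,b*y/2,c] for a in(-1,1) for b in(-1,1) for c in(0,h)])
M=dict(jar_center=cyl((29,0),(29,78),(26,94)),shaker_center=cyl((32,0),(34,77),(34,92),(20,102),(5,104)),
 sachets_center=box(80,50,68),small_dish=cyl((42,0),(42,10)),large_dish=cyl((54,0),(54,10)),tray=box(100,70,10),mat=box(218,48,4))
def mask(name,cam,X0):
    "silhouette nearest to where the thing is expected"
    p=px(cam,X0); best=None
    for r in viewer.silhouettes(name,cam):
        m=np.array(r["mask"]); 
        if m.sum()<60: continue
        v,u=np.nonzero(m); d=np.hypot(u.mean()-p[0],v.mean()-p[1])
        if d<60 and (best is None or d<best[0]): best=(d,m,r["confidence"])
    return None if best is None else best[1]
def fit(name,cam,x0,a0=0,z0=0):
    m=mask(name,cam,[*x0,z0+20])
    if m is None: return print(name,cam,"none")
    i=viewer.camera_info(cam);K,R,t=[np.array(i[k]) for k in("camera_matrix","R","t")]
    rot=name in("sachets_center","tray","mat")
    def cost(p):
        a=np.radians(p[2]) if rot else 0;c,s=np.cos(a),np.sin(a)
        P=M[name]@np.array([[c,s,0],[-s,c,0],[0,0,1]])+[p[0],p[1],z0]
        q=(P@R.T+t)@K.T;q=(q[:,:2]/q[:,2:]).astype(np.float32)
        h=cv2.convexHull(q)
        f=np.zeros((480*4,640*4),np.uint8);cv2.fillConvexPoly(f,np.round(h*4+1.5).astype(int),1)
        f=cv2.resize(f.astype(np.float32),(640,480),interpolation=cv2.INTER_AREA)
        return np.abs(f-m).sum()/m.sum()
    x=np.array([*x0,np.degrees(a0)] if rot else x0,float);n=len(x)
    S=np.vstack([x,x+np.diag([8,8,8][:n])])
    r=minimize(cost,x,method="Nelder-Mead",options=dict(initial_simplex=S,xatol=.1,fatol=1e-4,maxfev=90))
    print(name,cam,r.x,"res",round(r.fun,3)); return r.x
def fork(cam,x0,z=7):
    m=mask("fork_center",cam,[*x0,z])
    if m is None: return print("fork none")
    v,u=np.nonzero(m);P=plane(cam,np.c_[u,v],z)
    (c,s,a)=cv2.minAreaRect(P.astype(np.float32))
    e=np.linalg.eigh(np.cov(P.T))[1][:,1]
    print("fork",cam,c,s,a,"axis deg",np.degrees(np.arctan2(e[1],e[0])),"mean",P.mean(0)); return c
E
python3 - <<'E'
from fit import *
np.set_printoptions(precision=1,suppress=True)
im=snap("wrist","w3.png");
for n,x in dict(shaker_center=(608,-149),sachets_center=(593,-10),large_dish=(465,-4),tray=(450,-154),mat=(500,-288),small_dish=(462,146)).items():
    fit(n,"wrist",x,np.radians(-20) if n[:3]=="sac" else 0)
fork("wrist",(525,286))
for n,x in dict(shaker_center=(608,-149),sachets_center=(593,-10),jar_center=(628,145),large_dish=(465,-4),tray=(450,-154),mat=(500,-288),small_dish=(462,146)).items():
    fit(n,"top",x,np.radians(-20) if n[:3]=="sac" else 0)
fork("top",(525,286))
# close crops
L=np.array(cv2.imread("pics/w1.png"))[140:300,330:450];S=cv2.imread("pics/side.png")[190:220,310:390];C=cv2.imread("pics/w2.png")[235:335,250:430]
f=lambda x,k:cv2.resize(x,None,fx=k,fy=k,interpolation=cv2.INTER_CUBIC)
o=np.zeros((590,790,3),np.uint8)
for x,(r,c) in((f(L,3),(0,0)),(f(S,5),(0,370)),(f(C,2.2),(170,370))): o[r:r+x.shape[0],c:c+x.shape[1]]=x
cv2.imwrite("pics/crop.png",o);print(robot.observe()["t"])
E
```

```text
shaker_center wrist [ 608.  -152.9] res 0.027
sachets_center wrist [591.8 -10.2 -19.4] res 0.032
large_dish wrist [465.3  -4.8] res 0.035
tray wrist [ 448.7 -154.5    1.5] res 0.036
mat wrist [ 497.2 -293.    -1.5] res 0.039
small_dish wrist [459.2 145.5] res 0.102
fork wrist (516.291259765625, 283.5130615234375) (21.541072845458984, 174.560546875) 86.95459747314453 axis deg 177.9573383524663 mean [510.3 283.9]
shaker_center top [ 608.1 -148.9] res 0.066
sachets_center top [592.5  -5.4 -19. ] res 0.057
jar_center top [628.6 147.6] res 0.041
large_dish top [465.5  -0.7] res 0.044
tray top [ 449.2 -151.2    1.2] res 0.049
mat top [ 497.5 -288.9   -1.5] res 0.042
small_dish top [462.  149.1] res 0.114
fork top (508.46466064453125, 289.5117492675781) (21.550573348999023, 161.4603729248047) 86.9904556274414 axis deg 178.880963833101 mean [504.8 289.8]
5.9417
```

View pics/crop.png

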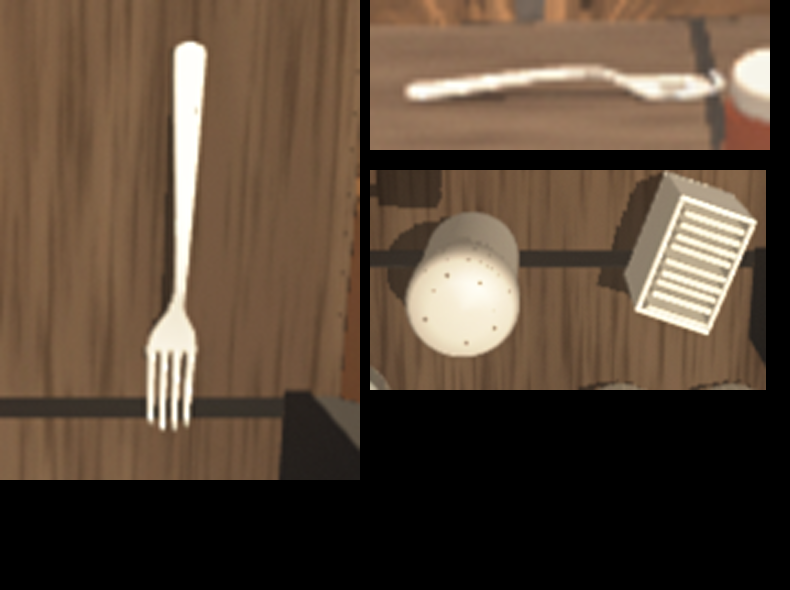

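The crop confirms the unpainted shaker with its pierced dome. The fork lies right way up: the neck is arched, the bowl is down and the tine tips rise. The wrist and top cameras disagree by about 3.5 mm in y, so I'll take one view with the wrist turned half round to cancel its bias.

```bash
python3 - <<'E'
from fit import *
np.set_printoptions(precision=1,suppress=True)
def go(p,a,fn,d,fk=True):
    try: robot.movep(p,down(a))
    except robot.IKError: return print("IK",p,a)
    robot.hold(.2); snap("wrist",fn); print(fn,robot.observe()["joints"])
    for n,x in d.items(): fit(n,"wrist",x,np.radians(-20) if n[:3]=="sac" else 0)
    if fk: fork("wrist",(512,286))
go([560,60,420],-np.pi/2,"w4.png",dict(jar_center=(628,145),small_dish=(462,146),large_dish=(465,-4),tray=(450,-154),sachets_center=(593,-10)))
go([500,190,400],np.pi/2,"w5.png",dict(jar_center=(628,145),small_dish=(462,146),large_dish=(465,-4)))
print(robot.observe()["t"])
E
```

```text
w4.png [-1.2  0.4  1.4  1.6 -0.4  1.5 -1.4]
jar_center wrist [630.7 142.3] res 0.056
small_dish wrist [459.4 143.5] res 0.085
large_dish wrist [464.9  -6.5] res 0.057
tray wrist [ 452.4 -155.1    1.3] res 0.245
sachets_center wrist [594.   -9.7 -18.6] res 0.025
fork wrist (523.1756591796875, 283.70263671875) (23.96451187133789, 184.67495727539062) 87.42112731933594 axis deg 178.13797811142396 mean [533.  283.3]
w5.png [-1.2  0.2  0.9  1.7 -0.1  1.4  1.3]
jar_center wrist [629.  143.7] res 0.061
small_dish wrist [460.2 145.2] res 0.091
large_dish wrist [465.8  -5.2] res 0.056
fork wrist (515.7537841796875, 283.0415344238281) (176.84646606445312, 23.932615280151367) 0.6238795518875122 axis deg 178.0581143319322 mean [512.1 285.3]
11.8167
```

The half-turned view agrees with the plain wrist view, so the top camera is the biased one and I'll use the wrist values. I still need the fork ends from w1. Jar first, starting from an untwisted arm posture.

```bash
cat > act.py <<'E'
from fit import *
np.set_printoptions(precision=2,suppress=True)
def F(): return np.array(robot.observe()["contact_force"])
def pick(p,a,zg,force,width=1.0,up=110):
    o=down(a); grip(width)
    robot.movep([*p,zg+up],o); robot.servo_line([*p,zg],120); robot.hold(.1)
    grip(0.0,force); robot.hold(.2); s=robot.observe()
    print("grip",s["grip_width"]*92,s["grip_force"],s["contact_force"])
    robot.servo_line([*p,zg+up],150); s=robot.observe(); print("lifted",s["grip_width"]*92,s["grip_force"],s["contact_force"],s["joints"])
def place(p,a,zp,up=90,openw=1.0,below=3.0,thr=4.0):
    o=down(a); robot.movep([*p,zp+up],o); robot.servo_line([*p,zp+6],120); robot.hold(.2)
    f0=F()[2]; z=zp+6
    while z>zp-below:
        z-=.5; robot.servo_line([*p,z],20); d=F()[2]-f0
        if d>thr: break
    print("touch at",z,"nominal",zp,"dF",d)
    grip(openw); robot.hold(.2)
    robot.servo_line([*p,zp+up],150); print("t",robot.observe()["t"],"F",F())
E
python3 - <<'E'
from act import *
d=np.load("pics/w1.png.npz");i=dict(camera_matrix=d["K"],R=d["R"],t=d["t"])
print("fork ends",plane("w",[[393,153.5]],3,i),plane("w",[[387,283.5]],5,i))
robot.goto_joints([-.25,.25,0,1.6,0,1.29,1.2]); print(robot.observe()["tcp_pos"])
q=kin.ik([629.8,143,140],down(np.pi/2)); q2=kin.ik([629.8,143,140],down(-np.pi/2)); print(np.array(q),np.array(q2))
a=np.pi/2 if abs(q[6])<abs(q2[6]) else -np.pi/2
pick((629.8,143),a,29,20)
place((459.8,144.5),a,33)
E
```

```text
fork ends [[426.65 286.74]] [[621.81 285.78]]
[573.55 112.24 350.39]
[-0.26  0.54 -0.02  1.67  0.01  0.93  1.29] [-0.61  0.57  0.47  1.7  -0.3   0.95 -1.6 ]
grip 58.12200984593402 20.00009983778 [0.37 0.85 1.48]
lifted 57.66555240164907 19.99971628189087 [ 0.97  0.36 -2.05] [-0.26  0.54 -0.02  1.68  0.01  0.93  1.29]
touch at 32.5 nominal 33 dF 6.977878679103922
t 23.5167 F [ 0.68 -0.27 -0.75]
```

```bash
python3 - <<'E'
from act import *
a=np.pi/2
pick((608,-152.9),a,41,25)
place((465.4,-5.3),a,45)
robot.movep([480,40,400],down(a)); robot.hold(.2); snap("wrist","w6.png")
M["jar_center"][:,2]+=4;M["shaker_center"][:,2]+=4
fit("jar_center","wrist",(460,144));fit("shaker_center","wrist",(465,-5));fit("sachets_center","wrist",(593,-10),np.radians(-19));print(robot.observe()["t"])
E
```

```text
grip 65.86514098946327 25.000254007754847 [-0.56  0.6   2.63]
lifted 65.65872226860418 24.99980115884682 [ 0.54  0.65 -1.61] [ 0.14  0.5   0.07  1.72 -0.04  0.93  1.8 ]
touch at 44.5 nominal 45 dF 7.487953295804909
t 34.3917 F [-0.07  0.41  0.24]
jar_center wrist [459.85 143.8 ] res 0.036
shaker_center wrist [465.63  -5.34] res 0.028
sachets_center wrist [593.31  -8.96 -19.04] res 0.033
35.8417
```

View pics/w6.png

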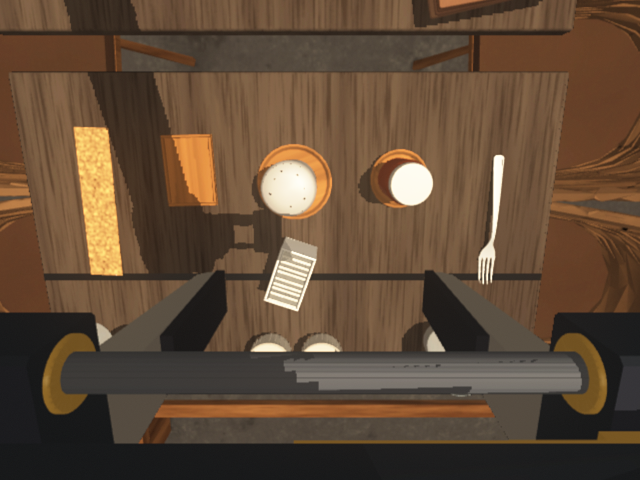

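The jar (410,183) and the shaker (289,187) each stand inside their dishes. Next is the sachet holder at (290,273), turned −19°.

```bash
python3 - <<'E'
from act import *
pick((593,-9.6),np.radians(71),26,30)
place((449,-154.8),np.radians(91.4),30)
robot.movep([480,60,380],down(np.pi/2)); robot.hold(.2); snap("wrist","w7.png")
fork("wrist",(524,286))
for r in viewer.pinpoint("fork_center","wrist")[:1]: print(w("wrist",r["at"]),r["confidence"])
M["sachets_center"][:,2]+=4
fit("sachets_center","wrist",(449,-155),np.radians(1.4));fit("mat","wrist",(497,-293),np.radians(-1.5));print(robot.observe()["t"])
E
```

```text
grip 50.13770112377021 29.999946355819702 [1.1  0.87 0.22]
lifted 49.79739016856888 29.999398291110992 [ 0.02  0.19 -1.54] [-0.11  0.46  0.1   1.82 -0.06  0.86  1.25]
touch at 29.5 nominal 30 dF 7.1342119971576246
t 46.9833 F [-1.3   0.98 -0.37]
fork wrist (519.4506225585938, 285.44329833984375) (21.13336944580078, 184.7367401123047) 87.60530853271484 axis deg 178.24135241984882 mean [519.13 285.16]
[523.05 287.03   1.9 ] 0.94
sachets_center wrist [ 449.56 -154.16    2.95] res 0.051
mat wrist [ 498.59 -291.47   -1.47] res 0.033
48.7083
```

View pics/w7.png

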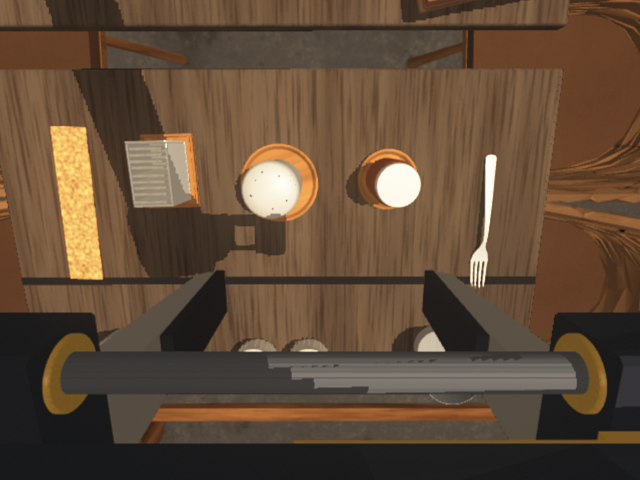

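The sachet holder (157,173) sits in the tray, touched down at floor height. The fork is at (485,220) and its mat at (76,203).

```bash
python3 - <<'E'
from act import *
p=(524,286);o=np.radians(88)
pick(p,o,3.5,20,width=.5)
place((497.8,-292.4),np.radians(88.5),7.5,openw=.5,below=2,thr=3)
robot.movep([470,-200,360],down(np.pi/2)); robot.hold(.2); snap("wrist","w8.png")
fork("wrist",(498,-292),11);fit("mat","wrist",(497,-293),np.radians(-1.5));print(robot.observe()["t"])
E
```

```text
grip 18.201793336924176 17.060723405593308 [-0.15 -0.07  0.03]
lifted 18.538401770383032 16.869982704520226 [ 0.2  -0.22 -0.93] [-0.45  0.51 -0.13  1.81  0.09  0.83  0.91]
touch at 7.5 nominal 7.5 dF 3.205409939848475
t 61.2917 F [-0.2   0.23 -0.48]
fork wrist (486.9926452636719, -292.23773193359375) (22.132366180419922, 169.76698303222656) 87.9594955444336 axis deg 179.1479542256975 mean [ 482.67 -292.82]
mat wrist [ 499.1  -292.75   -1.51] res 0.633
62.725
```

View pics/w8.png

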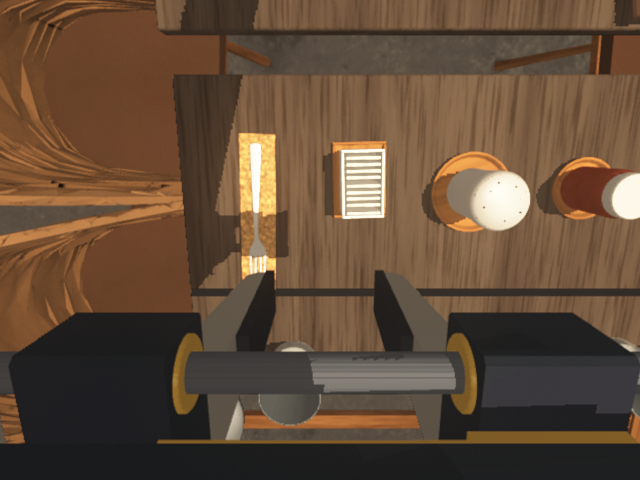

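The fork lies along the mat (258,145–280), but a finger hides the tine tips. I'll take one clear view and a final check.

```bash
python3 - <<'E'
from act import *
robot.movep([500,-60,380],down(np.pi/2)); robot.hold(.2); im=snap("wrist"); top=snap("top");side=snap("side")
print("mat ends px",[px("wrist",[497.5+s*109,-292.7-s*2.8,4]) for s in(-1,1)])
for n in("tumbler_left","tumbler_right"):
    for r in viewer.pinpoint(n,"top")[:1]: print(n,w("top",r["at"]))
c=im[110:310,90:290]
o=np.zeros((600,800,3),np.uint8); o[:,:400]=cv2.resize(c,(600,600),interpolation=cv2.INTER_CUBIC)[:,:400]
o[:300,400:]=cv2.resize(side[190:370,270:510],(400,300)); o[300:,400:]=cv2.resize(top[100:310,180:460],(400,300))
cv2.imwrite("pics/fin.png",o[:,:,::-1]); print(robot.observe()["t"])
E
```

```text
mat ends px [array([153.88, 109.13]), array([165.66, 265.07])]
tumbler_left [716.73 228.79   0.63]
tumbler_right [ 720.71 -245.15    0.29]
63.8083
```

View pics/fin.png

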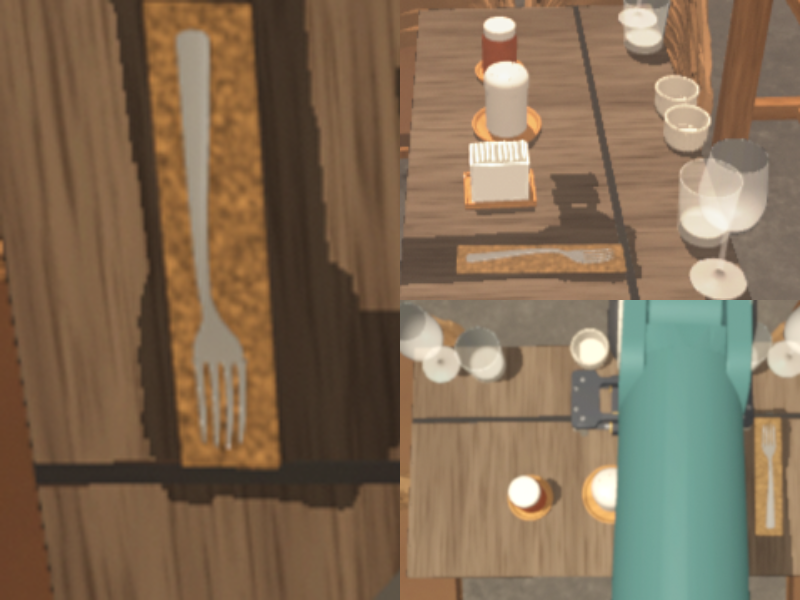

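The fork is right way up, centred and wholly on the mat, at crop (195–222, 30–450) with the mat at y 0–468. The sachets, shaker and jar stand in their holders, and the tumblers haven't moved.

```bash
python3 -c "
from cell import robot
print(robot.job_done())"
```

```text
the job is handed in; nothing more can be done
None
```

The table is set and handed in at about 64 s of the 115 s allowed: jar, shaker, sachet holder and fork each rest on their holder's floor, in the order asked, and both tumblers stand where they were; no verdict came back from the hand-in.

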